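# Draw a sprung plunger to its length mark and hold it for inspection

### The arm

A 7-joint arm with a two-finger parallel gripper is mounted at the origin on a cart in front of the work surface, level with it; the furniture and walls round the work are solid. World frame = base frame: x ahead of the robot, y to its left, z up, the work surface at z = 0. Lengths are in m, angles in rad, forces in N, time in s.
With the tool pointing down it reaches from about 0.4 to 0.875 m from the base axis. Payload 19.3 kg.
Tool frame: the origin (TCP) lies between the finger pads; the fingertips stand bot.tcp_to_tips ahead of it and the grasp point (between the pads) is the TCP (bot.tcp_to_tips is the distance from the TCP to the fingertips, in m); z points along the fingers, y is the line along which they close (so a half turn about z gives the same grasp; the last joint's range is limited). The gripper opens to 85 mm and grips with 20 to 120 N. Pads are 22 mm wide; open, the fingers measure 114 mm over their backs; the gripper's body (76 mm by 85 mm) begins 54 mm behind the grasp point. The pads swing forward as they close: fully open they stand 13 mm farther back than shut.
Start: joints at [1.258, 0.521, -0.036, 1.599, 0.021, 1.021, -0.113], TCP at [0.15, -0.607, 0.212] pointing down, gripper open.
Joint ranges: [-2.91, 2.91], [-0.3, 2.13], [-1.5, 1.42], [0.17, 2.43], [-1.26, 4.41], [0.16, 1.93], [-2.52, 2.52]. Speed limits (rad/s): [1.89, 1.89, 2.39, 2.39, 3.01, 3.01, 3.01].

### API

Orientations are given as [roll, pitch, yaw] about the fixed x, y, z axes, in that order (R = Rz(yaw) Ry(pitch) Rx(roll)).
In Python, from workcell import telemetry, grab_frame, bot gives the robot as it stands. The module is installed in compiled form; this text tells all that it offers.
- The arm moves only by the shell command python3 -m crank 'ROWS' [FORCE]. ROWS is text: rows parted by semicolons, each of 7 numbers parted by spaces: the finger opening in m, from 0 to 0.0854, then the shift along the tool's x, y, z in m, then the turn, a rotation vector about the tool's x, y, z in degrees. A call has exactly 8 rows; each row shifts and turns the commanded pose from where the row before left it, along the tool's axes as they then stand; what a row does not reach is not made up. A row lasts 1/12 s, in which the tool goes at most 41.7 mm and 7.16 degrees, less where a joint would pass 70% of its speed; a pose out of reach is approached as far as the arm can. A call with a gripper value outside its range is refused whole. The fingers move at their own pace and stop on an object; FORCE is the grip in N (left out, the last holds). Time passes only in rows, so rows that do not move let the fingers close, or fill a call up. It gives the time, the measured TCP pose, the force, the opening and the grip force at its end, in the units of the state.
- telemetry.observe(): the state, without advancing time (a new reading comes with each control period).
- grab_frame(name): name is "scene" or "side" or "wrist"; returns a dict with "pixels" (384x512x3 uint8, red, green, blue), "depth" (384x512 float32, m along the optical axis (not along the pixel's ray), 0 where there is no reading), "vertical_fov" (degrees; the focal length in pixels is half the picture's height over the tangent of half this angle, whatever the lens; pixels are square), "cx", "cy" (the principal point, pixels), "R" (3x3) and "t" (3): a world point X has camera coordinates R X + t; the wrist camera has in their place "hand_eye" (4x4, takes a point from camera to tool coordinates, whose origin is the TCP and whose axes are the flange's). Camera axes: x right, y down, z forward; pixel columns grow to the right and rows downward; lengths in m; the calibration is good to about 2 mm. The wrist camera is an equidistant fisheye: a pixel r from the principal point sees the ray r / f radians off the axis. A picture is of the moment at which its call begins: read the wrist's pose just before it.
- bot.job_done(): hands the job in; it is judged then, once.
The state is a dict: "clock": time; "qpos": joint angles; "qd": joint speeds; "joint_efforts": joint torques, N m; "position": TCP position; "tool_rot": TCP orientation; "force": force on the tool from outside, world axes, zero at the start; "moment": the same for the moment, N m; "grip_width": finger opening in m; "finger_force": force on a finger pad.
Only numpy, scipy, OpenCV 4.12 (cv2) and the standard library are available. Lean on these libraries where they do the work, as an engineer would, in place of code of your own. Each camera call takes 0.05 s, during which the arm holds its last target. There are 200 camera calls.

### The job

Lay the sprung plunger in the bench cradle with its knob sticking out through the slotted stop plate, settle it fully down on the saddles and let go. Then take it by the knob and pull the rod out against its spring, with the housing bearing on the stop plate, until the narrow neck on the rod (its length mark) stands at the mouth of the snout; do not pull the rod well past the mark. Finish while still gripping the knob and holding the rod steady at the mark, and leave the other things on the bench where they are.

Things in the scene. Friction and masses are not known exactly. Their poses are not given: they have to be found in the camera images.
- housing_mid (a point): Centre of the loose plunger's housing, a square bright metal bar 90 x 26 x 26 mm with a black rear cap; at the start it lies flat on the bench, this point 13 mm up. x points along the rod to the knob, z up. Pick it up across its 26 mm width.
- plunger: The whole plunger, 0.11 to 0.23 kg; origin under the housing's centre, 13 mm below housing_mid, same axes. From the housing's front face (45 mm along +x) a round snout of 13 mm diameter sticks out 18 mm, to its mouth at 63 mm; from the mouth comes a rod of 9 mm diameter with a black knob. All lie on the housing's axis.
- knob_mid (a point): Middle of the black round pull knob on the rod's end: 20 mm diameter, 22 mm long, then an end flange 4 mm thick, 24 mm diameter. At home it is 82 mm along +x from housing_mid with 8 mm of bare rod between mouth and knob; it moves with the rod. Axes as housing_mid.
- draw_rod (a joint): How far the rod is drawn out, m: 0 home, end stop 0.060. A spring pulls it home: 4.5 N at 0, rising 1.2 N per 10 mm, 9.3 N at the mark. The length mark is a narrow dark neck on the rod, 10 mm long, 5.6 mm diameter, hidden in the snout at home; the mouth stands at the neck from 0.035 to 0.045, at its middle at 0.040.
- cradle_seat (a point): Where housing_mid is when the plunger lies seated with its front face against the stop plate: 42 mm above the bench, 6 mm ahead of the cradle's middle. x is level, from the saddles through the stop plate, the way the rod is pulled; z up. The cradle gives 13 mm of play behind this point: best lay the plunger 5 mm behind it.
- cradle: Cradle, screwed down; origin: centre of its underside, x the way the rod is pulled. Metal base 126 x 72 x 8 mm; two white U saddles 12 mm thick at x = -33 and +33 mm (54 mm clear between them for the fingers), gaps 31 mm wide, floors 29 mm and flared tops 59 mm above the bench. Rear plate 40 mm high, its inner face at x = -52 mm.
- stop_plate (a point): Middle of the stop plate's inner face, on the plunger's axis, 45 mm ahead of cradle_seat, same axes. Plate 8 mm thick, open-topped slot 18 mm wide, from 32 to 67 mm above the bench: the snout passes, the housing does not. The laid plunger slides forward under the pull (under 4 N) until its front face stops here; then the spring begins to draw.
- petri_dish: Bystander, leave alone: round flat dish, 92 mm diameter, 15 mm high; origin at the centre of its underside.
- tape_roll: Bystander, leave alone: roll of tape lying flat, 70 mm diameter, 19 mm high; origin at the centre of its underside.
- wrench: Bystander, leave alone: spanner lying flat, 177 mm long, 28 mm wide, 8 mm high; origin at the centre of its underside.
- vial: Bystander, leave alone: small capped vial standing upright, 16 mm diameter, 47 mm high; origin at the centre of its underside.
- multimeter: Bystander, leave alone: hand-held meter lying flat, 140 x 79 x 40 mm; origin at the centre of its underside.
- lab_timer: Bystander, leave alone: small white timer, 38 x 70 x 51 mm; origin at the centre of its underside.
There are look-alikes about, which are no part of the job. Of the things like the plunger, leave any that is green; of the rest the larger one is meant.

How it is judged:
On the way:
1. the plunger lies seated in the cradle, knob out through the stop plate, rod undrawn, let go (x of housing_mid in the frame of cradle_seat between -0.014 and 0.003 m and y of housing_mid in the frame of cradle_seat between -0.005 and 0.005 m and z of housing_mid in the frame of cradle_seat between -0.003 and 0.003 m and angle between the x axis of housing_mid and the x axis of cradle_seat, either way round below 0.1 rad and value of joint draw_rod below 0.006 m and contact force between the fingers and plunger below 0.2 N and linear speed of plunger below 0.02 m/s), for 0.2 s.
At the end, for the whole second after the job is handed in: Still gripping the knob (within 35 mm of its middle); rod drawn 40 mm +- 5 mm, neck at the mouth, still (under 10 mm/s); housing seated on the saddles (5 mm sideways, 3 mm in height, 0.1 rad), its front face within 3 mm of the stop plate, pressing on the cradle with over 4 N (x of housing_mid in the frame of cradle_seat between -0.003 and 0.003 m and y of housing_mid in the frame of cradle_seat between -0.005 and 0.005 m and z of housing_mid in the frame of cradle_seat between -0.003 and 0.003 m and angle between the x axis of housing_mid and the x axis of cradle_seat, either way round below 0.1 rad and value of joint draw_rod between 0.035 and 0.045 m and velocity of joint draw_rod between -0.01 and 0.01 m/s and contact force between plunger and cradle above 4 N and contact force between the fingers and plunger above 2 N and distance between the grasp point and knob_mid below 0.035 m); the arm keeps its last pose, push and grip.
It fails at once if the rod is pulled well past its mark (more than 53 mm) (value of joint draw_rod above 0.053 m).
It fails at once if another listed thing on the bench is moved more than 30 mm (distance of any of petri_dish, tape_roll, wrench, vial, multimeter, lab_timer from where it was at the start of the episode above 0.03 m).
It also fails if it takes over 58 s, if anything falls off the work surface, if the arm or the gripper's body presses on something with over 40 N, if the wrist force passes 120 N, or if a joint passes its speed limit or range.

## Working session

There is one attempt and no reset: what is moved stays moved. The work goes in short steps, Python scripts to look and compute and a shell command to move; the robot and the scene stay as the last step left them, time stands still between calls to the robot, and variables do not carry over. Pictures are saved under pics/ and viewed, at most 10 in all, crops included, and the job is handed in when it is done.

```bash
mkdir -p pics; python3 - <<'E'
from workcell import telemetry, grab_frame, bot
import cv2,numpy as np
s=telemetry.observe(); print(s, bot.tcp_to_tips)
ims=[]
for n in ["scene","side","wrist"]:
    f=grab_frame(n); np.savez(n+".npz",**f); cv2.imwrite(f"pics/{n}0.png",f["pixels"][:,:,::-1])
    print(n,f["vertical_fov"],f["cx"],f["cy"],f.get("R"),f.get("t"),f.get("hand_eye"))
E
```

```text
{'clock': 0.0, 'qpos': array([ 1.25781165,  0.52202222, -0.03635026,  1.59997726,  0.0212282 ,
        1.0211029 , -0.11281221]), 'qd': array([-1.58847498e-03, -1.75066848e-03, -2.51232174e-05,  4.51031585e-04,
       -3.88115851e-04,  2.29973101e-03, -4.20528139e-04]), 'joint_efforts': array([ 8.80056177e-04, -9.27099323e+01,  1.98035069e+00, -3.69940317e+01,
        1.76562817e-02,  8.21054477e-03, -2.33093442e-05]), 'position': array([ 0.15013939, -0.60634121,  0.21143139]), 'tool_rot': array([-3.14047264e+00,  9.23093417e-05,  2.42796563e-01]), 'force': array([-0.2852173 , -0.30126041,  0.15817886]), 'moment': array([-0.00487631,  0.06021985, -0.04478597]), 'finger_force': 0.0, 'grip_width': 0.08547762881741848} 0.019
scene 55.066365161101125 247.62685611975897 192.02481106517106 [[-0.78847157 -0.61493787  0.01280653]
 [-0.33333476  0.40971714 -0.84912885]
 [ 0.51691443 -0.67378282 -0.52803048]] [0.39834498 0.23006499 0.8664881 ] None
side 45.387993324303444 259.5977699200561 192.48779096162133 [[-0.82188615 -0.5691361   0.02423325]
 [-0.31278664  0.41532204 -0.85420848]
 [ 0.47609628 -0.70964196 -0.5193656 ]] [0.44484593 0.2234519  1.42416862] None
wrist 65.70646984690485 253.8935813273149 192.24080533172264 None None [[ 7.96450598e-04 -9.62124729e-01 -2.72608457e-01  6.82505534e-02]
 [ 9.99999555e-01  6.28662309e-04  7.02834725e-04  1.97985472e-05]
 [-5.04836008e-04 -2.72608895e-01  9.62124802e-01 -1.61963586e-01]
 [ 0.00000000e+00  0.00000000e+00  0.00000000e+00  1.00000000e+00]]
```

View pics/scene0.png

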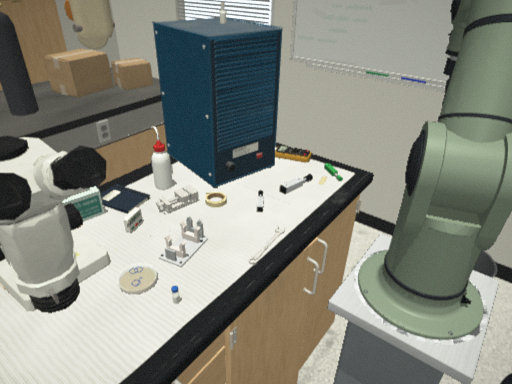

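View pics/side0.png

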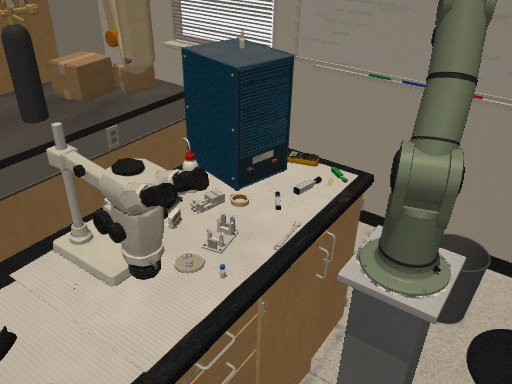

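```bash
cat > h.py <<'E'
import numpy as np,cv2
from scipy.spatial.transform import Rotation as Ro
def foc(f): return 192/np.tan(np.radians(float(f["vertical_fov"]))/2)
def ray(f,u,v,pose=None):
    """origin, direction in world; pose=(position,tool_rot) for wrist"""
    F=foc(f); a=np.array([(u-f["cx"])/F,(v-f["cy"])/F])
    if pose is None:
        R=f["R"]; return -R.T@f["t"], R.T@np.array([a[0],a[1],1])
    r=np.hypot(*a); s=np.sin(r)/r if r>1e-9 else 1
    d=np.array([a[0]*s,a[1]*s,np.cos(r)])
    H=f["hand_eye"]; W=Ro.from_euler("xyz",pose[1]).as_matrix()
    return pose[0]+W@H[:3,3], W@H[:3,:3]@d
def onz(f,u,v,z,pose=None):
    o,d=ray(f,u,v,pose); return o+d*(z-o[2])/d[2]
def dep(f,u,v,pose=None):
    F=foc(f); z=f["depth"][int(v),int(u)]
    if pose is None: o,d=ray(f,u,v); return o+d*z
    o,d=ray(f,u,v,pose); W=Ro.from_euler("xyz",pose[1]).as_matrix()
    c=(W@f["hand_eye"][:3,:3])[:,2]; return o+d*z/(d@c)
def tri(r1,r2):
    A=[];b=[]
    for o,d in(r1,r2):
        d=d/np.linalg.norm(d);P=np.eye(3)-np.outer(d,d);A.append(P);b.append(P@o)
    X=np.linalg.lstsq(np.vstack(A),np.hstack(b),rcond=None)[0]; return X
def proj(f,X):
    c=f["R"]@X+f["t"];F=foc(f);return c[0]/c[2]*F+f["cx"],c[1]/c[2]*F+f["cy"]
E
python3 - <<'E'
from h import *
f=dict(np.load("scene.npz"))
print("tcp",proj(f,np.array([.15,-.607,.212])), -f["R"].T@f["t"])
for n,u,v in [("plA",297,183),("plB",261,200),("green",333,172),("crad",184,243),("other",178,200),("dish",138,280),("vial",175,295),("tape",215,200),("wrench",267,245)]:
    print(n,onz(f,u,v,0.01).round(3), dep(f,u,v).round(3))
p=f["pixels"][:,:,::-1]
c=cv2.resize(p[160:310,110:360],None,fx=3.2,fy=3.2,interpolation=cv2.INTER_CUBIC)
cv2.imwrite("pics/crop1.png",c)
E
```

```text
tcp (np.float64(442.32241277395843), np.float64(118.23417846236286)) [-0.05712785  0.73452063  0.64778553]
plA [ 0.472 -0.232  0.01 ] [ 0.461 -0.212  0.023]
plB [ 0.505 -0.068  0.01 ] [ 0.499 -0.06   0.016]
green [ 0.412 -0.382  0.01 ] [ 0.406 -0.369  0.018]
crad [0.541 0.232 0.01 ] [0.498 0.267 0.055]
other [0.708 0.097 0.01 ] [0.701 0.103 0.016]
dish [0.526 0.393 0.01 ] [0.523 0.395 0.014]
vial [0.424 0.371 0.01 ] [0.409 0.382 0.03 ]
tape [0.618 0.023 0.01 ] [ 0.63   0.011 -0.001]
wrench [0.363 0.099 0.01 ] [0.368 0.092 0.003]
```

View pics/crop1.png

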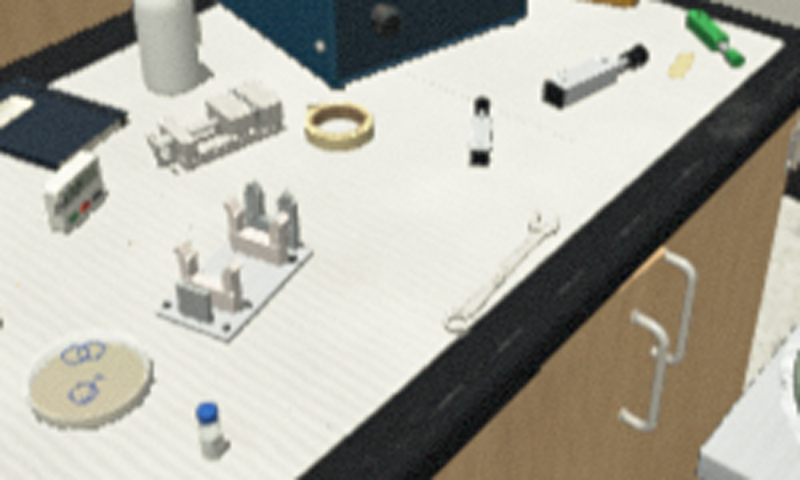

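View pics/wrist0.png

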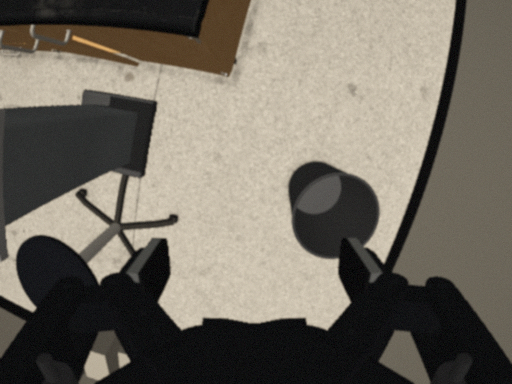

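Candidates: silver plunger at scene (297,183), the smaller silver one at (261,200) and the green one at (333,172). I choose the first: cap at about (283,190), knob at about (308,177). The cradle is at (184,243), rear plate nearest the camera and slotted posts at the far end. The fixture at (178,200) is a look-alike.

```bash
python3 - <<'E'
from h import *
f=dict(np.load("scene.npz"))
S=lambda u,v:(110+u/3.2,160+v/3.2)
P=lambda u,v,z:onz(f,*S(u,v),z).round(3)
cap=P(553,92,.015); kn=P(638,54,.013); print("cap",cap,"knob",kn,np.linalg.norm(kn-cap),"yaw",np.degrees(np.arctan2(*(kn-cap)[1::-1])))
b=[P(160,314,.008),P(228,340,.008),P(312,252,.008)]; print("base corners",b)
d=b[2]-b[1];print(np.linalg.norm(d),np.linalg.norm(b[1]-b[0]),"yaw",np.degrees(np.arctan2(d[1],d[0])),"mid",(b[0]+b[2])/2)
print("post tops",P(254,185,.067),P(288,195,.067),"box",P(338,88,0),P(525,15,0), "greenend",P(735,60,.01),"tape",P(340,125,.01))
import numpy as np
from scipy.spatial.transform import Rotation as Ro
W=Ro.from_euler("xyz",[-3.1405,0,.2428]);print(W.as_matrix().round(3))
mid=cap+(kn-cap)*.35
print("to mid in tool", W.inv().apply(mid-np.array([.150,-.606,.211])))
E
```

```text
cap [ 0.485 -0.163  0.015] knob [ 0.458 -0.292  0.013] 0.13181046999385138 yaw -101.82148834060725
base corners [array([0.546, 0.31 , 0.008]), array([0.483, 0.296, 0.008]), array([0.506, 0.177, 0.008])]
0.1212023102090055 0.06453681120105027 yaw -79.06090881680784 mid [0.526  0.2435 0.008 ]
post tops [0.552 0.195 0.067] [0.52  0.187 0.067] box [ 0.679 -0.046  0.   ] [ 0.62 -0.31  0.  ] greenend [ 0.371 -0.352  0.01 ] tape [0.619 0.017 0.01 ]
[[ 0.971  0.24  -0.   ]
 [ 0.24  -0.971  0.001]
 [ 0.    -0.001 -1.   ]]
to mid in tool [ 0.41165283 -0.3076962   0.19703632]
```

```bash
R="x"; python3 -m crank '0.085 0.0257 -0.0192 0 0 0 0;0.085 0.0257 -0.0192 0 0 0 0;0.085 0.0257 -0.0192 0 0 0 0;0.085 0.0257 -0.0192 0 0 0 0;0.085 0.0257 -0.0192 0 0 0 0;0.085 0.0257 -0.0192 0 0 0 0;0.085 0.0257 -0.0192 0 0 0 0;0.085 0.0257 -0.0192 0 0 0 0' 60; python3 -m crank '0.085 0.0257 -0.0192 0 0 0 0;0.085 0.0257 -0.0192 0 0 0 0;0.085 0.0257 -0.0192 0 0 0 0;0.085 0.0257 -0.0192 0 0 0 0;0.085 0.0257 -0.0192 0 0 0 0;0.085 0.0257 -0.0192 0 0 0 0;0.085 0.0257 -0.0192 0 0 0 0;0.085 0.0257 -0.0192 0 0 0 0'; python3 -m crank '0.085 0 0 0 0 0 -7.1;0.085 0 0 0 0 0 -7.1;0.085 0 0 0 0 0 -7.1;0.085 0 0 0 0 0 -7.1;0.085 0 0 0 0 0 -7.1;0.085 0 0 0 0 0 -7.1;0.085 0 0 0 0 0 -7.1;0.085 0 0 0 0 0 -7.1'
```

```text
clock: 0.82
position: [0.3136, -0.4068, 0.212]
tool_rot: [-3.142, 0.0, 0.243]
force: [0.7, -0.1, -1.0]
grip_width: 0.0851
finger_force: 0.0
clock: 1.48
position: [0.4762, -0.2083, 0.212]
tool_rot: [-3.142, 0.0, 0.243]
force: [0.7, -1.1, 0.7]
grip_width: 0.085
finger_force: 0.0
clock: 2.15
position: [0.4754, -0.2096, 0.2119]
tool_rot: [-3.141, -0.0, 1.24]
force: [-0.6, -0.0, 0.2]
grip_width: 0.0853
finger_force: 0.0
```

```bash
python3 - <<'E'
from h import *
from workcell import telemetry, grab_frame
s=telemetry.observe(); print(s["position"],s["tool_rot"],s["qpos"])
f=grab_frame("wrist"); np.savez("w1.npz",pos=s["position"],rot=s["tool_rot"],**f); cv2.imwrite("pics/w1.png",f["pixels"][:,:,::-1])
E
```

```text
[ 0.4754126  -0.20961839  0.2118591 ] [-3.14128940e+00 -7.05691207e-06  1.24025538e+00] [ 0.62232363  0.37878242 -0.41545242  1.85984025  0.18568541  0.941111
 -0.20741478]
```

View pics/w1.png

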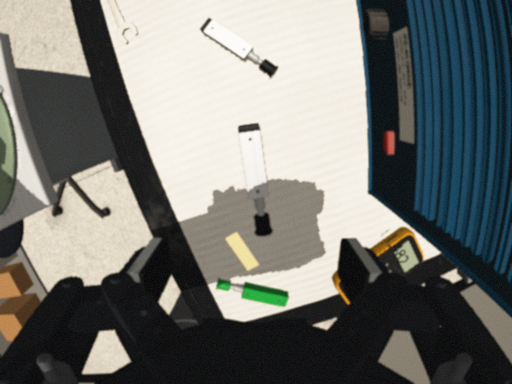

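Chosen plunger: cap at (249,128), knob at (262,225). It is clearly longer than the one at (238,47). The green one is at (255,293).

```bash
cat > m1.py <<'E'
from h import *
import sys
def blobs(f,roi,th=70):
    x0,y0,x1,y1=roi; g=f["pixels"][y0:y1,x0:x1].max(2); m=(g<th).astype(np.uint8)
    n,l,st,c=cv2.connectedComponentsWithStats(m)
    return [(st[i,4],c[i]+[x0,y0],st[i,:4]+[x0,y0,0,0]) for i in range(1,n) if st[i,4]>12]
E
python3 - <<'E'
from m1 import *
w=dict(np.load("w1.npz"));p=(w["pos"],w["rot"]);s=dict(np.load("scene.npz"))
for b in blobs(w,(230,115,285,240)):print("w",b, dep(w,*b[1],p).round(4))
for b in blobs(s,(270,165,320,200)):print("s",b)
g=w["pixels"]
# housing sides: row profiles
for v in(150,170,185):print(v,g[v,230:280].mean(1).astype(int).tolist())
bw=blobs(w,(230,115,285,240));bs=blobs(s,(270,165,320,200))
bw=sorted(bw,key=lambda b:-b[0])[:2];bs=sorted(bs,key=lambda b:-b[0])[:2]
bw.sort(key=lambda b:b[1][1]);bs.sort(key=lambda b:b[1][0])
for a,b in zip(bw,bs):print("tri",tri(ray(w,*a[1],p),ray(s,*b[1])).round(4))
k=onz(w,*bw[1][1],.015,p);print("knob",k)
for z in(.013,.026):print("cap",onz(w,*bw[0][1],z,p))
for z in(.013,.026):print("hou",onz(w,258,197,z,p))
E
```

```text
w (np.int32(88), array([248.40909091, 127.35227273]), array([239, 124,  20,   7])) [ 0.4844 -0.1616  0.0263]
w (np.int32(311), array([262.24758842, 224.66559486]), array([254, 213,  18,  23])) [ 0.4609 -0.2826  0.0229]
s (np.int32(26), array([308.57692308, 177.42307692]), array([306, 175,   6,   6]))
s (np.int32(30), array([282.7       , 189.26666667]), array([280, 186,   6,   7]))
150 [241, 240, 241, 240, 240, 239, 240, 240, 241, 238, 231, 234, 242, 244, 245, 245, 244, 245, 245, 245, 244, 245, 244, 242, 241, 243, 244, 245, 246, 246, 243, 239, 225, 228, 238, 241, 239, 240, 240, 238, 237, 237, 238, 238, 237, 236, 235, 233, 233, 235]
170 [241, 239, 240, 241, 241, 241, 243, 241, 240, 240, 238, 239, 237, 231, 232, 238, 240, 242, 242, 242, 243, 243, 243, 242, 241, 241, 238, 239, 241, 242, 243, 241, 240, 237, 229, 211, 223, 238, 239, 241, 240, 240, 239, 238, 239, 239, 238, 237, 237, 238]
185 [227, 222, 217, 219, 227, 235, 239, 239, 240, 239, 238, 240, 240, 239, 237, 227, 224, 231, 237, 238, 240, 239, 239, 232, 226, 210, 193, 171, 157, 143, 128, 127, 122, 120, 119, 124, 118, 119, 126, 130, 132, 131, 133, 129, 130, 128, 134, 128, 132, 132]
tri [ 0.4842 -0.162   0.0134]
tri [ 0.4593 -0.2873  0.0121]
knob [ 0.46012915 -0.285754    0.015     ]
cap [ 0.48393753 -0.16221238  0.013     ]
cap [ 0.48441441 -0.16157847  0.026     ]
hou [ 0.46674988 -0.24893535  0.013     ]
hou [ 0.46784601 -0.24517692  0.026     ]
```

```bash
python3 -m crank '0.06 0 0 0.02 0 0 -4;0.06 0 0 0.02 0 0 -3.8;0.06 0.003 0 0.02 0 0 0;0.06 0.003 0 0.02 0 0 0;0.06 0 0 0.02 0 0 0;0.06 0 0 0.02 0 0 0;0.06 0 0 0.02 0 0 0;0.06 0 0 0.01 0 0 0'; python3 -m crank '0.06 0 0 0.01 0 0 0;0.06 0 0 0.01 0 0 0;0.06 0 0 0.01 0 0 0;0.06 0 0 0.01 0 0 0;0.06 0 0 0 0 0 0;0.06 0 0 0 0 0 0;0.02 0 0 0 0 0 0;0.02 0 0 0 0 0 0' 60;python3 -m crank '0.015 0 0 0 0 0 0;0.015 0 0 0 0 0 0;0.015 0 0 0 0 0 0;0.015 0 0 0 0 0 0;0.015 0 0 0 0 0 0;0.015 0 0 0 0 0 0;0.015 0 0 0 0 0 0;0.015 0 0 0 0 0 0'
```

```text
clock: 2.87
position: [0.4757, -0.2035, 0.0599]
tool_rot: [-3.139, -0.0, 1.367]
force: [-1.2, 0.8, 0.4]
grip_width: 0.06
finger_force: 0.0
clock: 3.53
position: [0.4771, -0.2039, 0.0225]
tool_rot: [3.141, 0.0, 1.37]
force: [0.2, -1.2, 0.6]
grip_width: 0.0368
finger_force: 0.0
clock: 4.2
position: [0.4767, -0.2037, 0.022]
tool_rot: [-3.142, -0.0, 1.37]
force: [0.3, 0.4, 0.2]
grip_width: 0.0149
finger_force: 0.0
```

```bash
python3 - <<'E'
from h import *
from workcell import telemetry, grab_frame
s=telemetry.observe()
f=grab_frame("wrist"); np.savez("w2.npz",pos=s["position"],rot=s["tool_rot"],**f)
g=grab_frame("scene"); np.savez("s2.npz",**g)
a=cv2.resize(f["pixels"][:,:,::-1],(400,300)); b=cv2.resize(g["pixels"][130:250,230:390,::-1],(400,300),interpolation=2)
cv2.imwrite("pics/w2.png",np.hstack([a,b]))
E
```

```text
(no output)
```

View pics/w2.png

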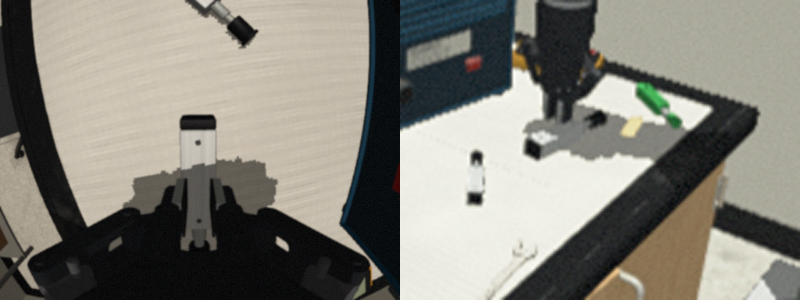

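The picture shows the pads straddling the housing, about its width apart. I'll keep closing to test it.

```bash
python3 -m crank '0 0 0 0 0 0 0;0 0 0 0 0 0 0;0 0 0 0 0 0 0;0 0 0 0 0 0 0;0 0 0 0 0 0 0;0 0 0 0 0 0 0;0 0 0 0 0 0 0;0 0 0 0 0 0 0' 60; python3 - <<'E'
from m1 import *
from workcell import telemetry, grab_frame
s=telemetry.observe();p=(s["position"],s["tool_rot"]);print(s["grip_width"],s["finger_force"])
f=grab_frame("wrist"); np.savez("w3.npz",pos=p[0],rot=p[1],**f)
cv2.imwrite("pics/w3.png",cv2.resize(f["pixels"][140:340,170:340,::-1],None,fx=3,fy=3,interpolation=2))
for u,v in[(253,150),(253,200),(253,250),(253,290),(253,310),(235,260),(272,260),(230,270),(278,270)]:print(u,v,dep(f,u,v,p).round(3))
E
```

```text
clock: 4.97
position: [0.4767, -0.2038, 0.022]
tool_rot: [3.142, -0.0, 1.37]
force: [-0.5, -0.3, 0.6]
grip_width: 0.0002
finger_force: 0.0
0.00023325828823362425 0.0
253 150 [ 0.485 -0.158  0.021]
253 200 [ 0.48  -0.184  0.027]
253 250 [ 0.478 -0.193  0.069]
253 290 [ 0.475 -0.207  0.08 ]
253 310 [ 0.463 -0.267  0.017]
235 260 [ 0.471 -0.19   0.081]
272 260 [ 0.485 -0.194  0.081]
230 270 [ 0.47  -0.19   0.089]
278 270 [ 0.487 -0.194  0.088]
```

View pics/w3.png

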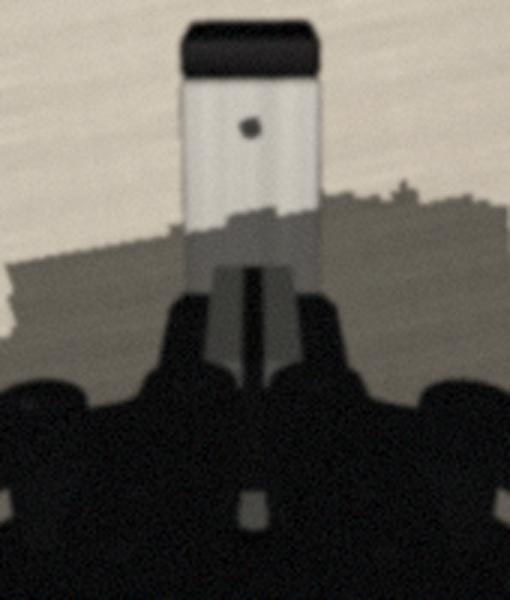

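```bash
python3 - <<'E'
from h import *
f=dict(np.load("w3.npz"));p=(f["pos"],f["rot"])
for u in(246,234,260):
  for v in range(222,266,4):print(u,v,dep(f,u,v,p).round(3), f["depth"][v,u].round(3))
E
```

```text
246 222 [ 0.473 -0.197  0.026] 0.169
246 226 [ 0.472 -0.199  0.026] 0.169
246 230 [ 0.474 -0.193  0.047] 0.147
246 234 [ 0.475 -0.193  0.053] 0.142
246 238 [ 0.475 -0.192  0.058] 0.137
246 242 [ 0.475 -0.193  0.062] 0.133
246 246 [ 0.475 -0.192  0.066] 0.129
246 250 [ 0.475 -0.193  0.07 ] 0.126
246 254 [ 0.475 -0.193  0.073] 0.122
246 258 [ 0.475 -0.193  0.077] 0.119
246 262 [ 0.475 -0.192  0.082] 0.113
234 222 [ 0.466 -0.195  0.026] 0.169
234 226 [ 0.466 -0.197  0.027] 0.169
234 230 [ 0.465 -0.2    0.026] 0.171
234 234 [ 0.465 -0.202  0.027] 0.17
234 238 [ 0.468 -0.195  0.05 ] 0.146
234 242 [ 0.468 -0.195  0.054] 0.142
234 246 [ 0.468 -0.195  0.059] 0.137
234 250 [ 0.468 -0.196  0.062] 0.134
234 254 [ 0.468 -0.196  0.064] 0.133
234 258 [ 0.469 -0.196  0.069] 0.127
234 262 [ 0.471 -0.189  0.086] 0.11
260 222 [ 0.481 -0.198  0.026] 0.169
260 226 [ 0.48  -0.201  0.026] 0.169
260 230 [ 0.481 -0.194  0.048] 0.147
260 234 [ 0.481 -0.194  0.053] 0.142
260 238 [ 0.481 -0.194  0.058] 0.137
260 242 [ 0.481 -0.194  0.062] 0.133
260 246 [ 0.481 -0.194  0.066] 0.13
260 250 [ 0.481 -0.194  0.07 ] 0.125
260 254 [ 0.481 -0.194  0.074] 0.122
260 258 [ 0.481 -0.194  0.076] 0.119
260 262 [ 0.481 -0.194  0.079] 0.117
```

The fingertips are shut about 20 mm above the housing: the depth puts the tips at z≈0.045 where the reported TCP implies 0.003. So the real pads stand about 42 mm higher than reported, while the camera agrees with the bench. I'll reopen, go down by measured steps and watch the force.

```bash
python3 -m crank '0.06 0 0 0 0 0 0;0.06 0 0 0 0 0 0;0.06 0 0 0 0 0 0;0.06 0 0 0 0 0 0;0.06 0 0 0 0 0 0;0.06 0 0 0.005 0 0 0;0.06 0 0 0.005 0 0 0;0.06 0 0 0.005 0 0 0' 60; python3 -m crank '0.06 0 0 0.005 0 0 0;0.06 0 0 0.005 0 0 0;0.06 0 0 0.005 0 0 0;0.06 0 0 0.005 0 0 0;0.06 0 0 0.003 0 0 0;0.06 0 0 0 0 0 0;0.02 0 0 0 0 0 0;0.02 0 0 0 0 0 0'
python3 - <<'E'
from h import *
from workcell import telemetry, grab_frame
s=telemetry.observe();p=(s["position"],s["tool_rot"]);print(s["grip_width"],s["force"])
f=grab_frame("wrist"); np.savez("w4.npz",pos=p[0],rot=p[1],**f)
for v in (236,246,256):
  print(v,[(u,(1000*dep(f,u,v,p)[2]).round()) for u in range(190,320,8)])
E
```

```text
clock: 5.68
position: [0.4766, -0.2038, 0.0064]
tool_rot: [-3.141, -0.0, 1.37]
force: [-0.9, -0.0, -1.2]
grip_width: 0.0599
finger_force: 0.0
clock: 6.35
position: [0.4768, -0.2038, -0.0159]
tool_rot: [3.141, -0.0, 1.37]
force: [0.5, 0.2, -0.1]
grip_width: 0.0368
finger_force: 0.0
0.03676634598324067 [ 0.46609328  0.17317918 -0.12734289]
236 [(190, np.float64(3.0)), (198, np.float64(2.0)), (206, np.float64(18.0)), (214, np.float64(17.0)), (222, np.float64(2.0)), (230, np.float64(27.0)), (238, np.float64(26.0)), (246, np.float64(26.0)), (254, np.float64(26.0)), (262, np.float64(26.0)), (270, np.float64(25.0)), (278, np.float64(27.0)), (286, np.float64(3.0)), (294, np.float64(18.0)), (302, np.float64(18.0)), (310, np.float64(2.0)), (318, np.float64(2.0))]
246 [(190, np.float64(21.0)), (198, np.float64(29.0)), (206, np.float64(28.0)), (214, np.float64(23.0)), (222, np.float64(2.0)), (230, np.float64(25.0)), (238, np.float64(26.0)), (246, np.float64(26.0)), (254, np.float64(26.0)), (262, np.float64(26.0)), (270, np.float64(27.0)), (278, np.float64(27.0)), (286, np.float64(3.0)), (294, np.float64(23.0)), (302, np.float64(28.0)), (310, np.float64(30.0)), (318, np.float64(21.0))]
256 [(190, np.float64(32.0)), (198, np.float64(39.0)), (206, np.float64(38.0)), (214, np.float64(24.0)), (222, np.float64(2.0)), (230, np.float64(26.0)), (238, np.float64(26.0)), (246, np.float64(26.0)), (254, np.float64(26.0)), (262, np.float64(25.0)), (270, np.float64(26.0)), (278, np.float64(26.0)), (286, np.float64(2.0)), (294, np.float64(24.0)), (302, np.float64(38.0)), (310, np.float64(38.0)), (318, np.float64(30.0))]
```

Now the fingers are straddling the housing (tips well below 26 mm). I'll close.

```bash
python3 -m crank '0.01 0 0 0 0 0 0;0.01 0 0 0 0 0 0;0.01 0 0 0 0 0 0;0.01 0 0 0 0 0 0;0.01 0 0 0 0 0 0;0.01 0 0 0 0 0 0;0.01 0 0 0 0 0 0;0.01 0 0 0 0 0 0' 60
```

```text
clock: 7.07
position: [0.477, -0.2038, -0.0155]
tool_rot: [3.141, 0.0, 1.37]
force: [-1.1, 0.1, 5.2]
grip_width: 0.0247
finger_force: 59.7
```

```bash
python3 - <<'E'
from h import *
from workcell import telemetry
f=dict(np.load("w4.npz"));p=(f["pos"],f["rot"])
# lowest finger points z, and pad tool coords
W=Ro.from_euler("xyz",p[1])
pts=[]
for v in range(225,262):
  for u in list(range(196,228))+list(range(284,316)):
    if f["depth"][v,u]>0.02:
      X=dep(f,u,v,p)
      if .006<X[2]<.06: pts.append(W.inv().apply(X-p[0]))
pts=np.array(pts);print(np.percentile(pts,[1,50,99],axis=0).round(4))
# cradle target: seat est and needed shift
s=telemetry.observe();print(s["position"],s["tool_rot"])
E
```

```text
[[-0.0057 -0.0282 -0.0583]
 [ 0.0104 -0.0126 -0.0406]
 [ 0.0176  0.0284 -0.0229]]
[ 0.47698973 -0.20382961 -0.01553072] [3.14090445e+00 1.32431996e-04 1.37022379e+00]
```

```bash
python3 -m crank '0.01 0 0 -0.02 0 0 0;0.01 0 0 -0.02 0 0 0;0.01 0 0 -0.02 0 0 0;0.01 0 0 -0.02 0 0 -4.5;0.01 0 0 -0.02 0 0 -4.5;0.01 0 0 -0.02 0 0 -4.5;0.01 0 0 -0.02 0 0 -4.5;0.01 0 0 -0.02 0 0 -4.5' 60; python3 -m crank '0.01 0.03 0.01 0 0 0 0;0.01 0.036 0.011 0 0 0 0;0.01 0.036 0.011 0 0 0 0;0.01 0.036 0.011 0 0 0 0;0.01 0.036 0.011 0 0 0 0;0.01 0.036 0.011 0 0 0 0;0.01 0.036 0.011 0 0 0 0;0.01 0.03 0.01 0 0 0 0'
python3 - <<'E'
from h import *
from workcell import telemetry, grab_frame
s=telemetry.observe();p=(s["position"],s["tool_rot"]);print(p,s["grip_width"],s["finger_force"])
f=grab_frame("wrist"); np.savez("w5.npz",pos=p[0],rot=p[1],**f); cv2.imwrite("pics/w5.png",f["pixels"][:,:,::-1])
E
```

```text
clock: 7.73
position: [0.4765, -0.2038, 0.1452]
tool_rot: [-3.142, 0.0, 1.767]
force: [0.3, 0.3, -1.4]
grip_width: 0.0249
finger_force: 59.3
clock: 8.4
position: [0.5082, 0.0863, 0.1443]
tool_rot: [3.141, -0.0, 1.764]
force: [0.6, 0.1, -1.5]
grip_width: 0.0245
finger_force: 59.4
(array([0.50820254, 0.08626323, 0.14434719]), array([ 3.14102813e+00, -2.37374843e-04,  1.76402076e+00])) 0.02450659087868774 59.41058099269867
```

View pics/w5.png

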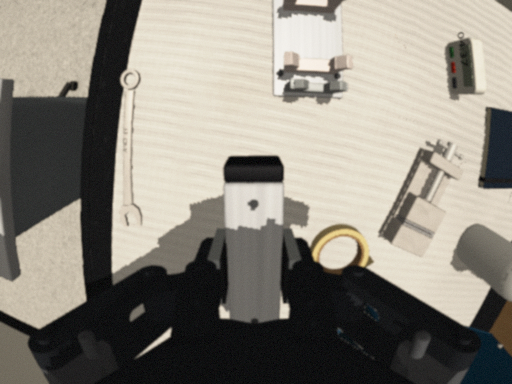

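Cradle at the top: base front edge v≈95, stop posts at (300,86) and (335,86), saddle at (290–350,60). The held plunger's cap is at (254,168), so the knob points down-image, the right way. I'll move 55 mm closer to see the whole cradle.

```bash
python3 -m crank '0.01 0.012 0 0 0 0 0;0.01 0.016 0 0 0 0 0;0.01 0.016 0 0 0 0 0;0.01 0.011 0 0 0 0 0;0.01 0 0 0 0 0 0;0.01 0 0 0 0 0 0;0.01 0 0 0 0 0 0;0.01 0 0 0 0 0 0' 60
python3 - <<'E'
from h import *
from workcell import telemetry, grab_frame
s=telemetry.observe();p=(s["position"],s["tool_rot"]);print(p,s["grip_width"],s["finger_force"])
f=grab_frame("wrist"); np.savez("w6.npz",pos=p[0],rot=p[1],**f)
cv2.imwrite("pics/w6.png",cv2.resize(f["pixels"][0:190,200:400,::-1],None,fx=3.1,fy=3.1,interpolation=2))
E
```

```text
clock: 9.12
position: [0.4981, 0.1364, 0.1439]
tool_rot: [-3.141, 0.001, 1.762]
force: [0.1, -0.0, -1.2]
grip_width: 0.025
finger_force: 59.3
(array([0.49810301, 0.13640874, 0.14394237]), array([-3.14139374e+00,  5.19878264e-04,  1.76152353e+00])) 0.02495543250873738 59.3326860666275
```

View pics/w6.png

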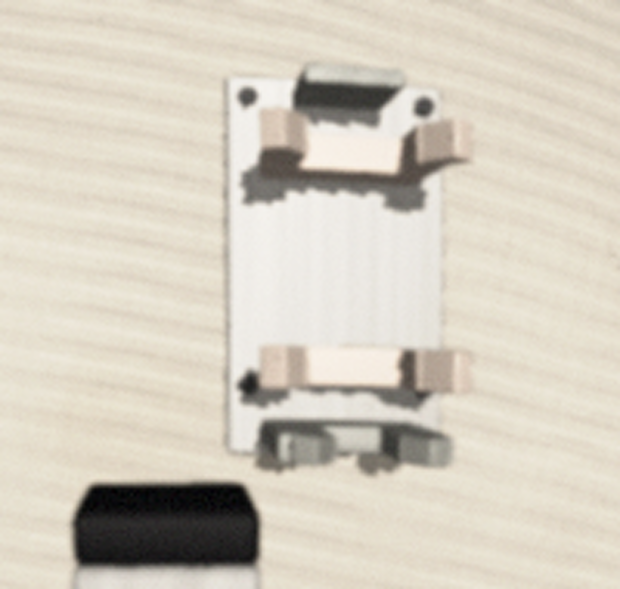

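```bash
python3 - <<'E'
from h import *
f=dict(np.load("w6.npz"));p=(f["pos"],f["rot"])
P=lambda u,v,z:onz(f,200+u/3.1,v/3.1,z,p)
A,B,C,D=[P(*q,.008) for q in((226,79),(438,92),(441,455),(226,452))]
print([x.round(4) for x in(A,B,C,D)])
print("len",np.linalg.norm(A-D),np.linalg.norm(B-C),"wid",np.linalg.norm(A-B),np.linalg.norm(C-D))
for a,b in((A,D),(B,C)):print("yaw",np.degrees(np.arctan2(*(b-a)[1::-1])))
m=(A+B+C+D)/4;print("mid",m)
H=[P(*q,.008) for q in((248,97),(424,107))];print("screws",H[0].round(4),H[1].round(4),np.degrees(np.arctan2(*(H[0]-H[1])[1::-1]))-90)
print("rear-saddle floor",P(304,155,.029).round(4),P(400,155,.029).round(4),"front",P(304,366,.029).round(4),P(400,366,.029).round(4))
# posts tops z=.059 / stop plate z .067
for n,q,z in(("rearL out",(262,130),.059),("rearR out",(471,140),.059),("frL",(262,366),.059),("frR",(471,370),.059)):print(n,P(*q,z).round(4))
for q in((283,130),(445,140),(283,366),(445,370),(354,155),(354,366),(300,440),(420,440),(330,250)):print(q,"depth",dep(f,200+q[0]/3.1,q[1]/3.1,p).round(4))
# plunger cap in hand
for q in((85,490),(250,490),(76,560),(258,560),(165,525)):print("cap",dep(f,200+q[0]/3.1,q[1]/3.1,p).round(4))
E
```

```text
[array([0.486 , 0.2932, 0.008 ]), array([0.5548, 0.3067, 0.008 ]), array([0.5807, 0.1864, 0.008 ]), array([0.5098, 0.1723, 0.008 ])]
len 0.12324153249883718 0.12304069627627348 wid 0.07008151087421712 0.0723339085440345
yaw -78.89272960615463
yaw -77.84392625177675
mid [0.53283152 0.23966544 0.008     ]
screws [0.4941 0.2886 0.008 ] [0.551 0.3   0.008] -258.6638245071907
rear-saddle floor [0.5131 0.2683 0.029 ] [0.5417 0.2758 0.029 ] front [0.5258 0.2049 0.029 ] [0.5547 0.2115 0.029 ]
rearL out [0.4978 0.2657 0.059 ]
rearR out [0.5543 0.278  0.059 ]
frL [0.5102 0.2024 0.059 ]
frR [0.5672 0.2145 0.059 ]
(283, 130) depth [0.5031 0.2666 0.0604]
(445, 140) depth [0.5477 0.2765 0.0565]
(283, 366) depth [0.5158 0.2036 0.0588]
(445, 370) depth [0.5607 0.2127 0.0564]
(354, 155) depth [0.5281 0.2723 0.0278]
(354, 366) depth [0.5409 0.2083 0.0281]
(300, 440) depth [0.5235 0.1854 0.0646]
(420, 440) depth [0.5562 0.1923 0.0626]
(330, 250) depth [0.5295 0.2439 0.0085]
cap [0.4667 0.1504 0.0029]
cap [0.5206 0.1609 0.0034]
cap [0.4777 0.1728 0.1846]
cap [0.5283 0.1379 0.0032]
cap [0.4886 0.1801 0.1859]
```

```bash
python3 - <<'E'
from h import *
f=dict(np.load("w6.npz"));p=(f["pos"],f["rot"]);W=Ro.from_euler("xyz",p[1])
T=lambda u,v:W.inv().apply(dep(f,u,v,p)-p[0])
for u in(235,253,270):
  print(u,[tuple((1000*T(u,v)[[0,2]]).round(1)) for v in range(154,176,2)])
for v in(172,185,200,215):
  us=[u for u in range(215,292) if abs(dep(f,u,v,p)[2]-.186)<.006]
  print(v,us[0],us[-1],(1000*T(us[0],v)).round(1),(1000*T(us[-1],v)).round(1))
E
```

```text
235 [(np.float64(24.0), np.float64(140.9)), (np.float64(46.7), np.float64(-19.1)), (np.float64(46.7), np.float64(-25.2)), (np.float64(46.6), np.float64(-30.4)), (np.float64(46.9), np.float64(-37.3)), (np.float64(46.6), np.float64(-40.2)), (np.float64(46.0), np.float64(-41.3)), (np.float64(45.3), np.float64(-42.2)), (np.float64(44.5), np.float64(-42.3)), (np.float64(43.5), np.float64(-41.6)), (np.float64(42.7), np.float64(-42.0))]
253 [(np.float64(24.0), np.float64(140.6)), (np.float64(46.9), np.float64(-20.5)), (np.float64(46.8), np.float64(-26.0)), (np.float64(46.9), np.float64(-32.2)), (np.float64(46.8), np.float64(-36.4)), (np.float64(46.8), np.float64(-41.1)), (np.float64(45.7), np.float64(-40.0)), (np.float64(45.4), np.float64(-42.6)), (np.float64(43.9), np.float64(-39.4)), (np.float64(43.6), np.float64(-42.2)), (np.float64(42.4), np.float64(-40.5))]
270 [(np.float64(24.0), np.float64(140.6)), (np.float64(47.0), np.float64(-21.2)), (np.float64(46.8), np.float64(-26.0)), (np.float64(46.8), np.float64(-31.3)), (np.float64(46.9), np.float64(-36.7)), (np.float64(46.8), np.float64(-41.0)), (np.float64(45.9), np.float64(-41.1)), (np.float64(45.3), np.float64(-42.0)), (np.float64(44.4), np.float64(-41.7)), (np.float64(43.4), np.float64(-41.1)), (np.float64(42.6), np.float64(-41.5))]
172 224 283 [ 43.4 -13.2 -41.2] [ 43.5  11.4 -41.4]
185 224 283 [ 37.8 -13.3 -41. ] [ 37.7  11.6 -40.5]
200 224 283 [ 31.1 -13.5 -40.8] [ 31.3  11.7 -41.5]
215 225 282 [ 24.4 -13.3 -41.1] [ 24.4  11.5 -41. ]
```

```bash
python3 -m crank '0.01 0 0 0 0 0 -0.4;0.01 0.0154 0.0092 0 0 0 0;0.01 0.0154 0.0092 0 0 0 0;0.01 0.0154 0.0092 0 0 0 0;0.01 0.0154 0.0092 0 0 0 0;0.01 0.0154 0.0091 0 0 0 0;0.01 0.0151 0.009 0 0 0 0;0.01 0 0 0 0 0 0' 60; python3 -m crank '0.01 0 0 0.02 0 0 0;0.01 0 0 0.02 0 0 0;0.01 0 0 0.02 0 0 0;0.01 0 0 0.018 0 0 0;0.01 0 0 0 0 0 0;0.01 0 0 0 0 0 0;0.01 0 0 0 0 0 0;0.01 0 0 0 0 0 0' 60
python3 - <<'E'
from h import *
from workcell import telemetry, grab_frame
s=telemetry.observe();p=(s["position"],s["tool_rot"]);print(p,s["grip_width"],s["finger_force"])
f=grab_frame("wrist"); np.savez("w7.npz",pos=p[0],rot=p[1],**f)
cv2.imwrite("pics/w7.png",cv2.resize(f["pixels"][100:330,150:370,::-1],None,fx=2.6,fy=2.6,interpolation=2))
E
```

```text
clock: 9.83
position: [0.5339, 0.2418, 0.144]
tool_rot: [3.141, -0.002, 1.772]
force: [-1.3, 1.0, -1.5]
grip_width: 0.025
finger_force: 59.3
clock: 10.5
position: [0.5342, 0.2389, 0.0673]
tool_rot: [3.14, -0.0, 1.77]
force: [0.7, 0.2, -2.8]
grip_width: 0.0248
finger_force: 59.3
(array([0.53418149, 0.23885928, 0.0672662 ]), array([ 3.13997543e+00, -3.66107450e-04,  1.76971188e+00])) 0.02476031312498239 59.31473672389984
```

View pics/w7.png

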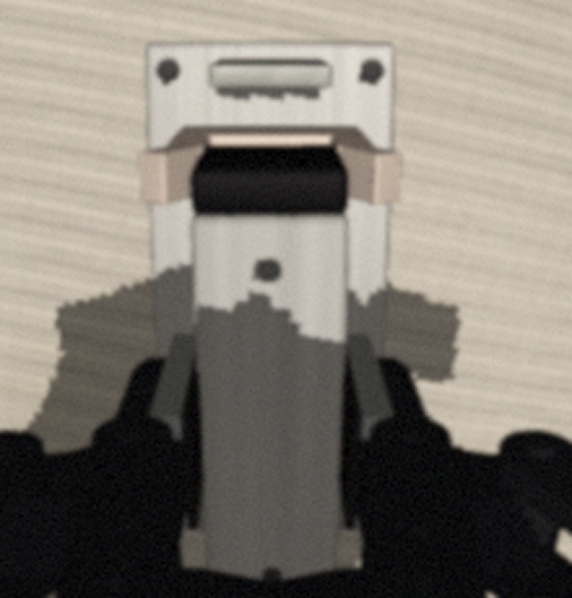

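Plunger is centred in the saddle (cap 195–345 against saddle 140–400 in the crop, both centred on 270). Lowering.

```bash
python3 -m crank '0.01 -0.0015 0 0.008 0 0 0;0.01 0 0 0.008 0 0 0;0.01 0 0 0.008 0 0 0;0.01 0 0 0.008 0 0 0;0.01 0 0 0.006 0 0 0;0.01 0 0 0.005 0 0 0;0.01 0 0 0.004 0 0 0;0.01 0 0 0.003 0 0 0' 60; python3 -m crank '0.01 0 0 0.0015 0 0 0;0.01 0 0 0.001 0 0 0;0.01 0 0 0.0005 0 0 0;0.01 0 0 0 0 0 0;0.01 0 0 0 0 0 0;0.01 0 0 0 0 0 0;0.01 0 0 0 0 0 0;0.01 0 0 0 0 0 0' 60
```

```text
clock: 11.22
position: [0.5337, 0.2373, 0.0154]
tool_rot: [-3.141, 0.0, 1.77]
force: [-0.1, 0.6, -0.9]
grip_width: 0.0247
finger_force: 59.3
clock: 11.88
position: [0.5339, 0.2373, 0.0135]
tool_rot: [3.141, 0.0, 1.77]
force: [-3.3, -1.3, 5.4]
grip_width: 0.025
finger_force: 60.2
```

```bash
python3 -m crank '0.05 0 0 0 0 0 0;0.05 0 0 0 0 0 0;0.05 0 0 0 0 0 0;0.05 0 0 0 0 0 0;0.05 0 0 0 0 0 0;0.05 0 0 0 0 0 0;0.05 0 0 0 0 0 0;0.05 0 0 0 0 0 0' 60;  python3 -m crank '0.05 0 0 -0.012 0 0 0;0.05 0 0 -0.015 0 0 0;0.05 0 0 -0.015 0 0 0;0.05 0 0 -0.015 0 0 0;0.05 0 0 -0.015 0 0 0;0.05 0 0 -0.008 0 0 0;0.05 0 0 0 0 0 0;0.05 0 0 0 0 0 0'
python3 - <<'E'
from h import *
from workcell import telemetry, grab_frame
s=telemetry.observe();p=(s["position"],s["tool_rot"]);print(p)
f=grab_frame("wrist"); np.savez("w8.npz",pos=p[0],rot=p[1],**f)
cv2.imwrite("pics/w8.png",cv2.resize(f["pixels"][40:320,150:370,::-1],None,fx=2.1,fy=2.1,interpolation=2))
E
```

```text
clock: 12.55
position: [0.5339, 0.2373, 0.013]
tool_rot: [3.142, -0.0, 1.77]
force: [-0.9, 0.3, 0.8]
grip_width: 0.0498
finger_force: 0.0
clock: 13.22
position: [0.534, 0.2371, 0.0933]
tool_rot: [3.141, 0.0, 1.77]
force: [0.9, -0.0, -0.1]
grip_width: 0.0493
finger_force: 0.0
(array([0.53396196, 0.23714432, 0.09326171]), array([3.14097969e+00, 1.62965312e-05, 1.76973430e+00]))
```

View pics/w8.png

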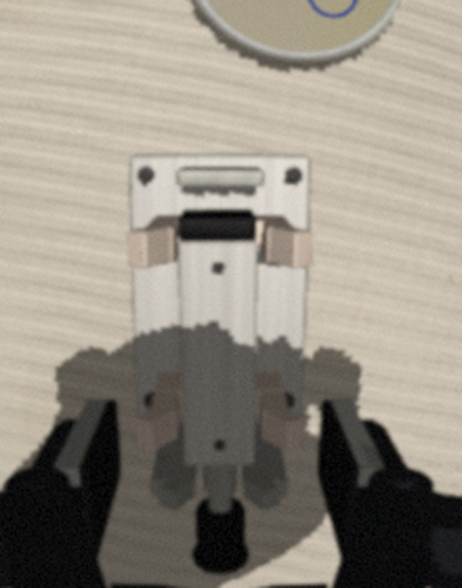

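Seated: cap is between the saddles, the rod passes through the slot, and the knob is at about (255,295) in the full image. I've now viewed 11 pictures, one over the limit of 10, so the rest will be numeric only.

```bash
python3 - <<'E'
from m1 import *
f=dict(np.load("w8.npz"));p=(f["pos"],f["rot"]);W=Ro.from_euler("xyz",p[1])
T=lambda X:(1000*W.inv().apply(X-p[0])).round(1)
for b in blobs(f,(235,265,275,318),60):print(b,dep(f,*b[1],p).round(4),T(onz(f,*b[1],.052,p)))
for v in range(262,322,6):print(v,[tuple(np.r_[T(dep(f,u,v,p))[:2],1000*dep(f,u,v,p)[2]].round(0)) for u in(246,255,264)])
print("cap",[T(dep(f,254,v,p)) for v in(138,142,146,150)])
for v in(160,220,250):
  us=[u for u in range(215,295) if abs(dep(f,u,v,p)[2]-.055)<.004];print(v,us[0],us[-1],T(dep(f,us[0],v,p)),T(dep(f,us[-1],v,p)),np.median([dep(f,u,v,p)[2] for u in us]).round(4))
E
```

```text
(np.int32(37), array([237.75675676, 267.64864865]), array([235, 265,   7,   8])) [0.5306 0.1876 0.0558] [-50.2 -13.4  41.3]
(np.int32(52), array([270.63461538, 267.65384615]), array([266, 265,   9,   8])) [0.5553 0.1928 0.0562] [-50.1  12.4  41.3]
(np.int32(777), array([254.54182754, 295.74903475]), array([241, 277,  28,  37])) [0.5491 0.1611 0.052 ] [-77.5  -0.2  41.3]
262 [(np.float64(-73.0), np.float64(-8.0), np.float64(2.0)), (np.float64(-48.0), np.float64(0.0), np.float64(47.0)), (np.float64(-72.0), np.float64(9.0), np.float64(3.0))]
268 [(np.float64(-80.0), np.float64(-8.0), np.float64(2.0)), (np.float64(-53.0), np.float64(0.0), np.float64(48.0)), (np.float64(-79.0), np.float64(9.0), np.float64(3.0))]
274 [(np.float64(-87.0), np.float64(-8.0), np.float64(2.0)), (np.float64(-58.0), np.float64(0.0), np.float64(49.0)), (np.float64(-86.0), np.float64(9.0), np.float64(3.0))]
280 [(np.float64(-69.0), np.float64(-7.0), np.float64(41.0)), (np.float64(-65.0), np.float64(0.0), np.float64(47.0)), (np.float64(-69.0), np.float64(8.0), np.float64(41.0))]
286 [(np.float64(-70.0), np.float64(-
[... 590 characters left out ...]
at64(53.0)), (np.float64(-89.0), np.float64(8.0), np.float64(49.0))]
310 [(np.float64(-93.0), np.float64(-7.0), np.float64(52.0)), (np.float64(-92.0), np.float64(0.0), np.float64(53.0)), (np.float64(-94.0), np.float64(8.0), np.float64(50.0))]
316 [(np.float64(-142.0), np.float64(-9.0), np.float64(1.0)), (np.float64(-142.0), np.float64(0.0), np.float64(1.0)), (np.float64(-141.0), np.float64(10.0), np.float64(3.0))]
cap [array([45.7, -0.7, 85.6]), array([47. , -0.7, 41.5]), array([44.7, -0.7, 37.6]), array([41.8, -0.7, 39. ])]
160 215 294 [ 35.7 -27.   34.9] [35.8 26.2 34.4] 0.0553
220 236 271 [ -8.5 -13.6  37.8] [-8.8 11.6 38.7] 0.055
250 215 294 [-32.5 -29.9  37. ] [-32.7  29.4  37.3] 0.0555
```

```bash
python3 -m crank '0.05 -0.013 0 0 0 0 0;0.05 -0.013 0 0 0 0 0;0.05 -0.013 0 0 0 0 0;0.05 -0.013 0 0 0 0 0;0.05 -0.013 0 0 0 0 0;0.05 -0.0135 0 0 0 0 0;0.05 0 0 0 0 0 0;0.05 0 0 0 0 0 0' 60; python3 -m crank '0.05 0 0 0.012 0 0 0;0.05 0 0 0.015 0 0 0;0.05 0 0 0.015 0 0 0;0.05 0 0 0.015 0 0 0;0.05 0 0 0.015 0 0 0;0.05 0 0 0.01 0 0 0;0.05 0 0 0.007 0 0 0;0.05 0 0 0 0 0 0'
python3 - <<'E'
from h import *
from workcell import telemetry, grab_frame
s=telemetry.observe();p=(s["position"],s["tool_rot"]);print(p,s["force"])
f=grab_frame("wrist"); np.savez("w9.npz",pos=p[0],rot=p[1],**f);W=Ro.from_euler("xyz",p[1])
T=lambda X:(1000*W.inv().apply(X-p[0])).round(0)
for v in range(222,300,8):print(v,[tuple(np.r_[T(dep(f,u,v,p))[:2],1000*dep(f,u,v,p)[2]].round(0).astype(int).tolist()) for u in(200,215,230,240,254,268,278,293,308)])
E
```

```text
clock: 13.93
position: [0.5497, 0.1591, 0.093]
tool_rot: [-3.142, 0.0, 1.768]
force: [0.2, 0.4, 0.5]
grip_width: 0.05
finger_force: 0.0
clock: 14.6
position: [0.5485, 0.1606, 0.0026]
tool_rot: [-3.14, -0.0, 1.771]
force: [-0.9, 0.5, -0.5]
grip_width: 0.05
finger_force: 0.0
(array([0.54854318, 0.1606014 , 0.0026007 ]), array([-3.13979726e+00, -1.04880075e-04,  1.77075985e+00])) [-0.93232264  0.49122916 -0.51488842]
222 [(29, -21, 63), (30, -15, 66), (27, -10, 58), (5, -9, 3), (23, -1, 48), (22, 5, 46), (25, 9, 53), (29, 14, 63), (30, 19, 65)]
230 [(25, -21, 63), (26, -15, 65), (24, -10, 58), (0, -9, 2), (19, -1, 48), (18, 5, 46), (-1, 14, 2), (26, 14, 64), (27, 19, 65)]
238 [(11, -26, 38), (23, -15, 65), (-6, -15, 1), (-6, -9, 2), (14, -1, 45), (-6, 8, 2), (-5, 14, 3), (-6, 23, 2), (11, 25, 39)]
246 [(8, -26, 42), (-11, -24, 3), (-11, -15, 2), (9, -7, 43), (10, -1, 46), (9, 6, 43), (-11, 14, 2), (-11, 23, 3), (9, 24, 42)]
254 [(5, -26, 44), (-17, -25, 2), (-17, -15, 1), (7, -7, 48), (8, -1, 49), (9, 5, 50), (5, 10, 43), (-16, 23, 3), (5, 24, 44)]
262 [(1, -26, 44), (-23, -25, 2), (-22, -16, 2), (4, -7, 48), (6, -1, 52), (5, 5, 50), (1, 11, 43), (-22, 24, 3), (2, 24, 45)]
270 [(-3, -26, 45), (-29, -25, 1), (-28, -16, 2), (-1, -7, 47), (1, -1, 51), (1, 6, 51), (-4, 11, 42), (-29, 24, 1), (-2, 24, 46)]
278 [(-5, -26, 49), (-35, -26, 1), (-34, -16, 2), (-5, -7, 48), (-2, -1, 52), (-3, 6, 51), (-34, 15, 2), (-34, 24, 2), (-5, 24, 49)]
286 [(-9, -26, 50), (-41, -26, 2), (-41, -16, 1), (-10, -7, 47), (-6, -1, 53), (-7, 6, 51), (-12, 11, 44), (-41, 25, 2), (-9, 25, 49)]
294 [(-48, -37, 1), (-47, -26, 2), (-47, -16, 2), (-13, -7, 50), (-12, -1, 51), (-13, 6, 50), (-14, 11, 48), (-48, 25, 1), (-48, 36, 1)]
```

```bash
python3 -m crank '0.005 0 0 0 0 0 0;0.005 0 0 0 0 0 0;0.005 0 0 0 0 0 0;0.005 0 0 0 0 0 0;0.005 0 0 0 0 0 0;0.005 0 0 0 0 0 0;0.005 0 0 0 0 0 0;0.005 0 0 0 0 0 0' 70;python3 -m crank '0.005 -0.001 0 0 0 0 0;0.005 -0.001 0 0 0 0 0;0.005 -0.001 0 0 0 0 0;0.005 -0.001 0 0 0 0 0;0.005 0 0 0 0 0 0;0.005 0 0 0 0 0 0;0.005 0 0 0 0 0 0;0.005 0 0 0 0 0 0'
```

```text
clock: 15.32
position: [0.5497, 0.1603, 0.0042]
tool_rot: [3.141, 0.0, 1.77]
force: [1.5, -0.9, 3.5]
grip_width: 0.018
finger_force: 68.5
clock: 15.98
position: [0.5501, 0.1564, 0.004]
tool_rot: [-3.141, 0.0, 1.77]
force: [-0.9, 2.2, 4.1]
grip_width: 0.018
finger_force: 68.5
```

```bash
python3 -m crank '0.005 -0.001 0 0 0 0 0;0.005 -0.001 0 0 0 0 0;0.005 0 0 0 0 0 0;0.005 0 0 0 0 0 0;0.005 0 0 0 0 0 0;0.005 0 0 0 0 0 0;0.005 0 0 0 0 0 0;0.005 0 0 0 0 0 0' 70; python3 -m crank '0.005 -0.001 0 0 0 0 0;0.005 -0.001 0 0 0 0 0;0.005 -0.001 0 0 0 0 0;0.005 -0.001 0 0 0 0 0;0.005 0 0 0 0 0 0;0.005 0 0 0 0 0 0;0.005 0 0 0 0 0 0;0.005 0 0 0 0 0 0'; python3 -m crank '0.005 -0.004 0 0 0 0 0;0.005 -0.004 0 0 0 0 0;0.005 -0.004 0 0 0 0 0;0.005 -0.004 0 0 0 0 0;0.005 -0.004 0 0 0 0 0;0.005 0 0 0 0 0 0;0.005 0 0 0 0 0 0;0.005 0 0 0 0 0 0' 
cat > m2.py <<'E'
from h import *
from workcell import telemetry, grab_frame
s=telemetry.observe();p=(s["position"],s["tool_rot"]);W=Ro.from_euler("xyz",p[1]);R=W.as_matrix()
print(p[0],"axis force",s["force"]@-R[:,0]*-1,s["grip_width"],s["finger_force"])
f=grab_frame("wrist"); np.savez("wl.npz",pos=p[0],rot=p[1],**f)
T=lambda X:1000*W.inv().apply(X-p[0])
# profile along axis: x, y, top height and width of the thing on axis
for v in range(60,300,2):
  P=[dep(f,u,v,p) for u in range(225,285)]; z=np.array([q[2] for q in P])
  m=(z>.036)&(z<.060)
  c=z[27:31].mean()
  print(v,"x%.1f z%.1f w%d col%d"%(T(P[29])[0],1000*z[29],m.sum(),f["pixels"][v,254].mean()),end="; " if v%6 else "\n")
E
python3 m2.py
```

```text
clock: 16.65
position: [0.5505, 0.1545, 0.004]
tool_rot: [-3.142, -0.0, 1.77]
force: [-1.7, 4.5, 2.9]
grip_width: 0.0178
finger_force: 68.4
clock: 17.32
position: [0.5513, 0.1506, 0.004]
tool_rot: [-3.142, -0.0, 1.77]
force: [-1.7, 4.9, 1.7]
grip_width: 0.0182
finger_force: 68.4
clock: 17.98
position: [0.5552, 0.1314, 0.004]
tool_rot: [3.141, -0.001, 1.77]
force: [-1.8, 6.7, 1.1]
grip_width: 0.0177
finger_force: 68.3
[0.55523398 0.13138709 0.00395641] axis force 6.958158437463455 0.017674966119944124 68.28522562980652
60 x87.7 z55.8 w60 col211
62 x87.1 z54.7 w60 col212; 64 x86.2 z55.6 w60 col210; 66 x85.5 z54.7 w60 col213
68 x84.7 z55.1 w59 col210; 70 x83.9 z55.3 w60 col212; 72 x83.3 z54.5 w60 col212
74 x82.5 z54.7 w59 col211; 76 x81.7 z55.4 w60 col209; 78 x81.0 z54.4 w59 col212
80 x80.4 z53.4 w59 col212; 82 x79.3 z56.1 w60 col212; 84 x78.7 z54.3 w59 col213
86 x77.9 z55.3 w60 col215; 88 x77.2 z54.4 w60 col212; 90 x76.4 z55.7 w59 col211
92 x75.7 z54.5 w60 col212; 94 x74.9 z55.6 w60 col215; 96 x74.2 z54.0 w59 col213
98 x73.4 z55.2 w60 col213; 100 x72.7 z54.8 w60 col214; 102 x71.9 z55.9
[... 1956 characters left out ...]
l75; 246 x9.8 z45.8 w59 col64
248 x9.4 z46.9 w60 col19; 250 x9.5 z49.2 w60 col16; 252 x9.4 z50.8 w59 col7
254 x8.8 z51.5 w60 col13; 256 x6.7 z49.5 w60 col8; 258 x6.8 z51.5 w58 col15
260 x5.9 z51.7 w45 col8; 262 x4.7 z51.3 w45 col11; 264 x3.5 z50.9 w46 col15
266 x2.7 z51.4 w45 col10; 268 x1.8 z51.6 w42 col8; 270 x0.4 z51.1 w44 col14
272 x-0.1 z51.9 w43 col8; 274 x-1.6 z51.2 w44 col4; 276 x-2.6 z51.3 w45 col2
278 x-4.1 z50.6 w44 col7; 280 x-4.7 z51.4 w45 col9; 282 x-6.0 z51.1 w43 col8
284 x-7.7 z50.2 w43 col10; 286 x-8.2 z51.1 w44 col9; 288 x-9.4 z51.0 w43 col14
290 x-10.5 z51.0 w44 col8; 292 x-11.0 z52.0 w44 col8; 294 x-12.5 z51.4 w45 col7
296 x-12.8 z52.7 w41 col5; 298 x-13.9 z52.7 w35 col0;
```

Drawn ≈25 mm: bare rod is 33.4 mm, the front-to-knob distance and the travel agree. I'll pull 13 mm more and re-measure.

```bash
python3 -m crank '0.005 -0.003 0 0 0 0 0;0.005 -0.003 0 0 0 0 0;0.005 -0.003 0 0 0 0 0;0.005 -0.002 0 0 0 0 0;0.005 -0.002 0 0 0 0 0;0.005 0 0 0 0 0 0;0.005 0 0 0 0 0 0;0.005 0 0 0 0 0 0' 70; python3 m2.py | tr ';' '\n' | awk '{split($2,a,"x"); if ((a[2]<80&&a[2]>36&&NR%1==0&&(a[2]>70||a[2]<60))||(a[2]<14&&a[2]>6)||/axis/) print}'
```

```text
clock: 18.7
position: [0.5578, 0.119, 0.004]
tool_rot: [3.141, -0.001, 1.77]
force: [-2.3, 8.3, 1.0]
grip_width: 0.0182
finger_force: 68.2
[0.55779554 0.11901264 0.00398425] axis force 8.571977622755035 0.01819949527447786 68.22854161262512
 82 x79.5 z54.1 w60 col225
 84 x78.7 z55.0 w60 col227
86 x77.9 z55.1 w60 col227
 88 x77.2 z55.5 w60 col227
 90 x76.4 z55.3 w60 col227
92 x75.7 z54.9 w60 col228
 94 x75.0 z54.4 w60 col225
 96 x74.2 z54.3 w60 col185
98 x73.5 z53.4 w60 col100
 100 x72.9 z48.0 w41 col115
 102 x72.2 z47.0 w49 col178
104 x71.3 z47.5 w48 col181
 106 x70.5 z48.2 w48 col183
134 x59.4 z47.7 w30 col164
 136 x58.6 z47.5 w30 col164
 138 x57.8 z48.3 w30 col164
140 x57.0 z47.5 w30 col169
 142 x56.1 z47.4 w26 col150
 144 x54.9 z43.9 w13 col87
146 x54.2 z44.9 w13 col65
 148 x53.4 z44.8 w13 col72
 150 x52.5 z44.6 w21 col95
152 x51.7 z44.8 w21 col161
 154 x51.1 z46.3 w21 col170
 156 x50.3 z46.1 w21 col170
158 x49.3 z45.5 w21 col167
 160 x48.7 z46.4 w21 col170
 162 x47.9 z46.6 w21 col167
164 x46.7 z45.0 w21 col166
 166 x46.2 z46.8 w21 col166
 168 x45.2 z45.5 w21 col164
170 x44.5 z46.5 w21 col163
 172 x43.6 z46.2 w21 col163
 174 x42.6 z45.6 w21 col163
176 x42.0 z46.7 w21 col164
 178 x41.1 z46.1 w21 col162
 180 x40.1 z45.5 w21 col160
182 x39.2 z45.6 w21 col161
 184 x38.6 z46.7 w21 col160
 186 x37.4 z45.3 w21 col159
188 x36.6 z45.4 w21 col161
 238 x13.6 z45.5 w54 col78
 240 x13.0 z46.3 w59 col75
242 x11.8 z45.7 w59 col76
 244 x10.9 z46.0 w60 col74
 246 x9.4 z44.9 w59 col65
248 x9.2 z46.5 w60 col19
 250 x9.1 z48.4 w60 col5
 252 x9.1 z50.4 w60 col11
254 x8.4 z50.8 w60 col13
 256 x8.0 z51.8 w59 col5
 258 x6.7 z51.3 w59 col11
```

The neck now shows 3 mm out of the mouth and the bare rod is 46.3 mm, so the draw is about 38.3. I'll pull 1.7 mm more.

```bash
python3 -m crank '0.005 -0.001 0 0 0 0 0;0.005 -0.0007 0 0 0 0 0;0.005 0 0 0 0 0 0;0.005 0 0 0 0 0 0;0.005 0 0 0 0 0 0;0.005 0 0 0 0 0 0;0.005 0 0 0 0 0 0;0.005 0 0 0 0 0 0' 70; python3 m2.py | tr ';' '\n' | awk '{split($2,a,"x"); if ((a[2]<80&&a[2]>72)||(a[2]<60&&a[2]>50)||(a[2]<11&&a[2]>7)||/axis/) print}'; python3 - <<'E'
from h import *
f=dict(np.load("wl.npz"));p=(f["pos"],f["rot"]);W=Ro.from_euler("xyz",p[1])
for v in(70,84):
  us=[u for u in range(225,285) if f["depth"][v,u]>0 and abs(dep(f,u,v,p)[2]-.055)<.002]
  print([ (1000*W.inv().apply(dep(f,u,v,p)-p[0])).round(1) for u in(us[0],us[-1])])
E
```

```text
clock: 19.42
position: [0.5581, 0.1174, 0.0039]
tool_rot: [3.141, -0.001, 1.771]
force: [-2.2, 9.2, 1.5]
grip_width: 0.018
finger_force: 68.2
[0.55808657 0.11740011 0.00393899] axis force 9.439224424523207 0.018033402494082734 68.23054075241089
 82 x79.5 z54.6 w60 col227
 84 x78.7 z54.7 w60 col226
86 x77.8 z56.7 w60 col227
 88 x77.3 z53.4 w59 col229
 90 x76.4 z54.9 w60 col227
92 x75.7 z55.5 w60 col170
 94 x75.1 z52.3 w59 col91
 96 x74.5 z47.6 w43 col117
98 x73.7 z48.8 w49 col185
 100 x72.9 z48.0 w50 col182
 102 x72.1 z48.9 w50 col186
134 x59.4 z47.7 w30 col168
 136 x58.6 z48.1 w29 col171
 138 x57.8 z48.4 w26 col153
140 x56.6 z43.8 w13 col92
 142 x55.8 z44.1 w13 col65
 144 x54.9 z43.9 w13 col66
146 x54.4 z46.4 w13 col69
 148 x53.3 z44.2 w13 col67
 150 x52.5 z44.5 w21 col95
152 x52.0 z46.5 w21 col162
 154 x51.1 z46.1 w21 col167
 156 x50.2 z45.9 w21 col165
 244 x10.8 z45.8 w60 col73
 246 x9.5 z45.2 w60 col66
248 x8.9 z45.9 w60 col15
 250 x9.4 z49.0 w59 col7
 252 x9.0 z50.1 w60 col10
254 x8.7 z51.4 w59 col9
 256 x7.4 z50.7 w60 col8
[array([ 84.1, -11.4, -50.9]), array([ 84.2,  10.3, -50.8])]
[array([ 78.8, -11.4, -50.5]), array([ 78.8,  10.3, -51.1])]
```

The neck is 4.9 mm out, so the mouth stands at its middle. The force is 9.4 N against the expected 9.3 N, and the housing is level and seated. Handing in.

```bash
python3 -c "
from workcell import bot
print(bot.job_done())"
```

```text
the job is handed in; nothing more can be done
None
```

I seated the plunger in the cradle, drew the rod about 40 mm to its mark (9.4 N) and handed the job in at about 20 s while still gripping the knob; the hand-in returned no verdict, I viewed 11 pictures against the limit of 10, and I did not re-measure the bystanders.

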